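# Weigh blocks by feel, quarantine the hollow ones

## Task

Draw the locking pin of the grey quarantine box, hang it in the open notch beside its bore, and slide the cover fully open. Then judge every steel block on the bench by its weight: those under 500 g are hollow and go into the quarantine box, the heavier ones into the aluminium tray, side by side and not stacked. When all are sorted, slide the cover fully shut and drop the pin back home in its bore, without disturbing the other things on the bench.

Things in the scene. Friction and masses are not known exactly. Their poses are not given: they have to be found in the camera images.
- qbox: Quarantine box, fixed to the bench: grey, open-topped, 132 (x) x 242 (y) x 64 mm tall outside, 6 mm walls and floor (inside 120 x 230 mm, floor 6 mm up). Origin: centre of its underside. Its +x is the way its cover opens; two low guide rails (tops 70 mm up) run along its y sides and on 163 mm beyond its far (+x) wall to a stop bar. Pin bracket and notch stick out of its near (-x) wall.
- cover (a joint): Flat steel cover sliding on the box along the box's +x: 0 shut, 0.150 m fully open at its stop (at both ends it meets a firm stop). It drags with about 1.5 N and stays where it is left. Top 69 mm above the bench; 4 mm thick. A tab on its near edge (28 mm long, 34 wide) reaches over the pin bracket; shut, the holes in tab and bracket line up, and the pin through both locks the cover. Open, the tab still overhangs the far 10 mm or less of the inside at the bore's y.
- cover_handle (a point): Centre of the cover's handle, an upright black bar 12 mm thick (box x), 60 mm long (box y), 34 mm high, from 69 to 103 mm above the bench; it moves with the cover. Shut, it lies at x -45, y +40 mm in the box's frame.
- bore (a point): Centre of the bore where the pin locks the cover, at the height of the top of the cover's tab (69 mm above the bench), at x -80, y -30 mm in the box's frame; vertical through hole, 13.5 mm wide, through the tab (4 mm) and the 20 mm thick bracket under it. Fixed to the box.
- notch (a point): Parking notch for the pin: a slot 13.5 mm wide (box y) and 32 mm long, open upward, downward and to the box's -x, between two 10 mm thick prongs, each 12 mm wide. This point is where the pin's axis should hang, level with the prongs' tops (64 mm above the bench), where the pin's collar rests; at x -92, y -100 mm in the box's frame.
- pin_knob (a point): Locking pin, upright along its z: dark round knob 18 mm wide and 36 mm high, this point at the knob's centre; under the knob a collar 26 mm wide and 5 mm thick, whose underside lies 23 mm below this point; below it a 10 mm shank, 40 mm long, with a thinner tip. 90 g. At the start it is home in the bore, collar on the tab (point 92 mm above the bench); parked in the notch the point is 87 mm above the bench.
- tray: Low aluminium tray for sound blocks, fixed: 250 (x) x 130 (y) x 28 mm outside, 5 mm walls and floor. Origin: centre of its underside.
- block1_mid (a point): Steel counterweight block, 44 x 44 mm and 50 mm tall, upright along its z, with a plugged bore in its top; all look the same outside. Between about 200 g (hollow) and 750 g (solid), different each time. This point is its centre, 25 mm above its underside; x and y are square to its sides. May be absent (2 to 4 are there).
- block2_mid (a point): Steel counterweight block, 44 x 44 mm and 50 mm tall, upright along its z, with a plugged bore in its top; all look the same outside. Between about 200 g (hollow) and 750 g (solid), different each time. This point is its centre, 25 mm above its underside; x and y are square to its sides. May be absent (2 to 4 are there).
- block3_mid (a point): Steel counterweight block, 44 x 44 mm and 50 mm tall, upright along its z, with a plugged bore in its top; all look the same outside. Between about 200 g (hollow) and 750 g (solid), different each time. This point is its centre, 25 mm above its underside; x and y are square to its sides. May be absent (2 to 4 are there).
- block4_mid (a point): Steel counterweight block, 44 x 44 mm and 50 mm tall, upright along its z, with a plugged bore in its top; all look the same outside. Between about 200 g (hollow) and 750 g (solid), different each time. This point is its centre, 25 mm above its underside; x and y are square to its sides. May be absent (2 to 4 are there).
- glue: White squeeze bottle, 52 mm wide, 130 mm tall; bystander. Origin under its centre.
- tape: Roll of tape lying flat, 84 mm wide, 18 mm high; bystander.
- collet_a: Small dark steel collet standing, 24 mm wide, 34 mm tall; bystander.
- collet_b: Another collet like it; bystander.
- marker: Black and grey marker pen lying, 130 mm long, 14 mm thick; bystander.
- caliper: Caliper lying, 230 mm long along its x, jaws to -y; bystander.
Not all that is in view belongs to the job. Leave any green or yellow look-alike of the part that bears block3_mid alone.

How it is judged (in metres and radians):
On the way, in this order (a step that is already met when the one before it is completed fails the run):
1. the pin hangs upright in the notch (horizontal distance between pin_knob and notch below 0.012 m and z of pin_knob in the frame of notch between 0.017 and 0.028 m and angle between pin_knob's own z axis and vertical below 0.15 rad and linear speed of pin below 0.03 m/s), for 0.3 s.
2. the cover is fully open (value of joint cover above 0.138 m), for 0.2 s.
3. every block rests in the tray or the box according to its weight (((x of block1_mid in the frame of tray between -0.12 and 0.12 m and y of block1_mid in the frame of tray between -0.06 and 0.06 m and z of block1_mid in the frame of tray between 0.02 and 0.05 m and contact force between block1 and tray above 4.2 N) or (x of block1_mid in the frame of qbox between -0.06 and 0.06 m and y of block1_mid in the frame of qbox between -0.115 and 0.115 m and z of block1_mid in the frame of qbox between 0.02 and 0.05 m and contact force between block1 and qbox between 0.8 and 5.6 N)) and ((x of block2_mid in the frame of tray between -0.12 and 0.12 m and y of block2_mid in the frame of tray between -0.06 and 0.06 m and z of block2_mid in the frame of tray between 0.02 and 0.05 m and contact force between block2 and tray above 4.2 N) or (x of block2_mid in the frame of qbox between -0.06 and 0.06 m and y of block2_mid in the frame of qbox between -0.115 and 0.115 m and z of block2_mid in the frame of qbox between 0.02 and 0.05 m and contact force between block2 and qbox between 0.8 and 5.6 N)) and ((x of block3_mid in the frame of tray between -0.12 and 0.12 m and y of block3_mid in the frame of tray between -0.06 and 0.06 m and z of block3_mid in the frame of tray between 0.02 and 0.05 m and contact force between block3 and tray above 4.2 N) or (x of block3_mid in the frame of qbox between -0.06 and 0.06 m and y of block3_mid in the frame of qbox between -0.115 and 0.115 m and z of block3_mid in the frame of qbox between 0.02 and 0.05 m and contact force between block3 and qbox between 0.8 and 5.6 N)) and ((x of block4_mid in the frame of tray between -0.12 and 0.12 m and y of block4_mid in the frame of tray between -0.06 and 0.06 m and z of block4_mid in the frame of tray between 0.02 and 0.05 m and contact force between block4 and tray above 4.2 N) or (x of block4_mid in the frame of qbox between -0.06 and 0.06 m and y of block4_mid in the frame of qbox between -0.115 and 0.115 m and z of block4_mid in the frame of qbox between 0.02 and 0.05 m and contact force between block4 and qbox between 0.8 and 5.6 N))), for 0.3 s.
4. the cover is shut (value of joint cover below 0.005 m), for 0.2 s.
At the end, for the whole second after the job is handed in: Each block rests on the floor of the tray (pressing over 4.2 N, 430 g) or of the box (under 5.6 N, 570 g; between, either will do), not stacked; cover shut within 6 mm; pin upright in its bore within 6 mm, collar down on the tab within 6 mm; all at rest (all of step 3 and value of joint cover below 0.006 m and horizontal distance between pin_knob and bore below 0.006 m and z of pin_knob in the frame of bore between 0.017 and 0.028 m and angle between pin_knob's own z axis and vertical below 0.15 rad and linear speed of each of pin, block1, block2, block3, block4 below 0.03 m/s); the robot touches nothing.
It fails at once if a bystander is moved by more than 60 mm (distance of any of glue, tape, collet_a, collet_b, marker, caliper from where it was at the start of the episode above 0.06 m).
It fails at once if the glue bottle is knocked over (angle between glue's own z axis and vertical above 0.8 rad).
Of block1, block2, block3, block4 only 2 to 4 are there at a start; the rules pass over those that are not, and their reading is None.
At some moment in a run one of block1, block2, block3, block4 may be knocked a few centimetres aside while the robot is not near it.
It also fails if it takes over 208 s, if anything falls off the work surface, if the arm or the gripper's body presses on something with over 40 N, if the wrist force passes 120 N, or if a joint passes its speed limit or range.

## Robot

A 6-joint arm with a two-finger parallel gripper is mounted at the origin on the work surface. World frame = base frame: x ahead of the robot, y to its left, z up, the work surface at z = 0. Lengths are in mm, angles in rad, forces in N, time in s.
With the tool pointing down it reaches from about 425 to 1125 mm from the base axis. Payload 14.9 kg.
Tool frame: the origin (TCP) lies at the very end of the fingers, on their centre line; the grasp point (between the pads) lies 19 mm behind it; z points along the fingers, y is the direction in which the jaws open and shut (so a half turn about z gives the same grasp; the last joint's range is limited). The gripper opens to 91 mm and grips with 3 to 60 N. Pads are 32 mm wide; open, the fingers measure 118 mm over their backs; the gripper's body (76 mm by 178 mm) begins 60 mm behind the grasp point.
Start: joints at [1.078, 0.379, 1.734, -0, 1.028, -0.033], TCP at [310.647, 627.309, 213.932] pointing down, gripper open.
Joint ranges: [-2.77, 2.77], [-0.74, 2.19], [0, 2.66], [-1.06, 4.2], [0.31, 2.87], [-3.08, 3.08]. Speed limits (rad/s): [1.89, 1.89, 2.39, 3.14, 3.14, 3.14].

## Interface

Orientations are given as a unit quaternion [x, y, z, w].
In Python, from cell import r gives the robot as it stands.
- The arm moves only by the shell command python3 -m inch 'ROWS' [FORCE]. ROWS is text: rows parted by semicolons, each of 7 numbers parted by spaces: the shift along the tool's x, y, z in cm, then the turn, a rotation vector about the tool's x, y, z in rad, then the finger opening in cm, from 0 to 9.12. In form: x y z ax ay az fingers; .... A call has 1 to 12 rows; each row is the pose to reach, as a shift and turn from the pose commanded when the call began, along the tool's axes at that moment; what a row does not reach only later rows make up. A row lasts 1/10 s, in which the tool goes at most 50 mm and 8.59 degrees, less where a joint would pass 70% of its speed; a pose out of reach is approached as far as the arm can. A call with a gripper value outside its range is refused whole. The fingers move at their own pace and stop on an object; FORCE is the grip in N (left out, the last holds). Time passes only in rows, so rows that repeat a pose let the fingers close. It gives the time, the measured TCP pose, the force and the opening at its end, in the units of the state.
- r.observe(): the state, without advancing time (a new reading comes with each control period).
- r.read_camera(name): name is "side" or "top" or "wrist"; returns a dict with "img" (400x640x3 uint8, red, green, blue), "z_map" (400x640 float32, mm along the optical axis (not along the pixel's ray), 0 where there is no reading), "camera_matrix" (3x3 intrinsics, pixels), "rvec" (rotation vector, rad) and "tvec" (3), from world to camera coordinates, as OpenCV has them. Camera axes: x right, y down, z forward; pixel columns grow to the right and rows downward; lengths in mm; the calibration is good to about 2 mm. A picture is of the moment at which its call begins.
- r.sign_off(): hands the job in, once; it reports no verdict.
The state is a dict: "time": time; "joint_pos": joint angles; "joint_velocities": joint speeds; "joint_torque": joint torques, N m; "tool_pos": TCP position; "ee_rot": TCP orientation; "force": force on the tool from outside, world axes, zero at the start; "torque": the same for the moment, N m; "width": finger opening in mm.
Only numpy, scipy, OpenCV 4.12 (cv2) and the standard library are available. Lean on these libraries where they do the work, as an engineer would, in place of code of your own. Each camera call takes 0.05 s, during which the arm holds its last target. There are 200 camera calls.

## Working session

There is one attempt and no reset: what is moved stays moved. The work goes in short steps, Python scripts to look and compute and a shell command to move; the robot and the scene stay as the last step left them, time stands still between calls to the robot, and variables do not carry over. Pictures are saved under pics/ and viewed, about 12 in all and at most 16, crops included, and the job is handed in when it is done.

```bash
ls; mkdir -p pics; cat > h.py <<'E'
import numpy as np, cv2
from cell import r
from scipy.spatial.transform import Rotation as R
def cam(n):
    c=r.read_camera(n); c['R']=cv2.Rodrigues(np.array(c['rvec'],float))[0]; c['t']=np.array(c['tvec'],float).reshape(3); c['K']=np.array(c['camera_matrix'],float); return c
def save(c,f): cv2.imwrite('pics/'+f,c['img'][:,:,::-1])
def cloud(c):
    z=c['z_map']; v,u=np.indices(z.shape); p=np.stack([u,v,np.ones_like(u)],-1)@np.linalg.inv(c['K']).T*z[...,None]
    return (p-c['t'])@c['R']
def ray(c,u,v,h):
    d=c['R'].T@(np.linalg.inv(c['K'])@[u,v,1]); o=-c['R'].T@c['t']; return o+d*(h-o[2])/d[2]
def proj(c,p): 
    q=c['K']@(c['R']@np.array(p,float)+c['t']); return q[:2]/q[2]
def st():
    s=r.observe(); print('t',round(s['time'],2),'pos',np.round(s['tool_pos'],1),'q',np.round(s['joint_pos'],3),'F',np.round(s['force'],2),'w',round(s['width'],1)); return s
def go(p,yaw=None):
    "shift in tool axes (cm) to world tcp p, and yaw turn"
    s=r.observe(); Rt=R.from_quat(s['ee_rot']); d=Rt.inv().apply(np.array(p)-s['tool_pos'])/10
    y=Rt.apply([0,1,0]); print('cm',np.round(d,2),'jaw dir deg',round(np.degrees(np.arctan2(y[1],y[0])),2),'toolz',np.round(Rt.apply([0,0,1]),3))
E
python3 - <<'E'
from h import *
s=st(); print(s['ee_rot']); go(s['tool_pos'])
for n in ('top','side','wrist'):
    c=cam(n); save(c,n+'0.png'); print(n,-c['R'].T@c['t'])
E
```

```text
pics
t 0.0 pos [310.4 627.  213.3] q [ 1.078  0.379  1.735  0.     1.028 -0.033] F [0.64 0.07 0.36] w 91.2
[ 2.27885004e-01  9.73687897e-01 -5.30651222e-04 -1.47540964e-04]
cm [0. 0. 0.] jaw dir deg 63.65 toolz [-0.001 -0.001 -1.   ]
top [382.43992476 -97.84781063 936.45188574]
side [313.42628613 502.76252821 856.6641874 ]
wrist [241.47841097 661.84766134 384.65779547]
```

View pics/top0.png

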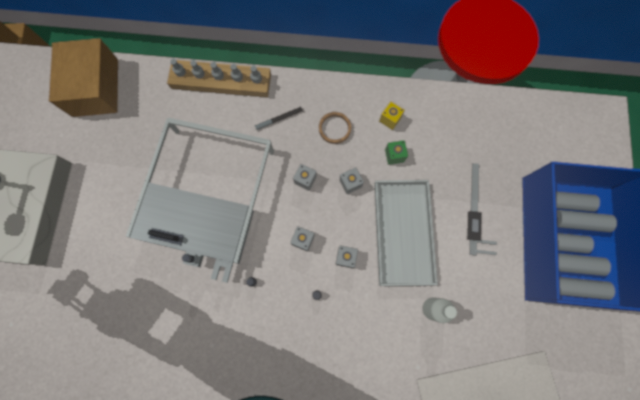

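View pics/side0.png

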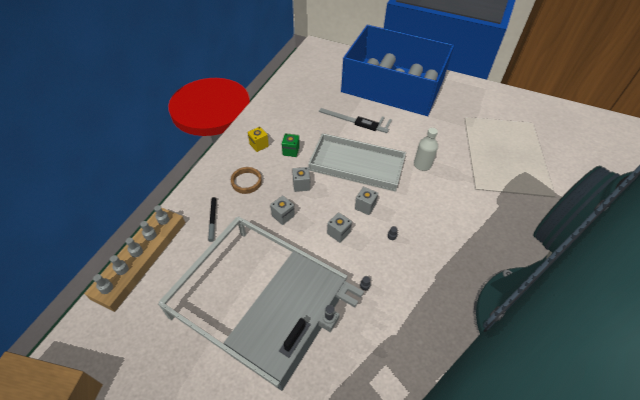

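The top view shows four grey blocks at (305,176), (351,180), (303,238) and (346,257). The green and yellow look-alikes are at (397,152) and (392,114). The box cover is around (195,220), with its handle at (165,237), pin at (188,258) and notch at (220,270). Collets stand at (251,282) and (317,295), and the tray is at (407,233).

```bash
python3 - <<'E'
from h import *
for n in ('top','side'):
    c=cam(n); P=cloud(c); hsv=cv2.cvtColor(c['img'],cv2.COLOR_RGB2HSV); z=P[...,2]
    print(n,'bench z med',np.median(z[(abs(z)<15)]))
    M=(P[...,0]>300)&(P[...,0]<900)&(abs(P[...,1])<700)
    def comps(m,amin,name):
        k,l,s,ce=cv2.connectedComponentsWithStats((m&M).astype(np.uint8))
        for i in range(1,k):
            if s[i,4]>=amin:
                q=P[l==i]; (cx,cy),(w,h),a=cv2.minAreaRect(q[:,:2].astype(np.float32))
                print(name,s[i,4],'px',np.round(ce[i]),'med',np.round(np.median(q,0),1),'rect',np.round([cx,cy,w,h,a],1), 'hsv',np.median(hsv[l==i],0))
    comps((z>44)&(z<58),60,'z50')
    comps((z>62)&(z<76),60,'z70')
    comps((z>88),15,'z>88')
    comps((z>22)&(z<36),40,'z28')
E
```

```text
top bench z med 0.5209807509233022
z50 282 px [95. 93.] med [777.6 495.1  50.8] rect [802.2 506.9  89.  174.4  59. ] hsv [ 17.  126.   69.5]
z50 65 px [178.  69.] med [883.4 312.8  51.2] rect [886.5 317.5  22.5  26.   12.5] hsv [80. 11. 92.]
z50 66 px [197.  71.] med [883.6 263.5  50.5] rect [886.3 267.2  19.7  27.1  22.2] hsv [75.  10.5 94.5]
z50 66 px [216.  73.] med [883.3 213.8  51.2] rect [886.4 217.6  22.5  26.2  13.9] hsv [70.  11.  96.5]
z50 67 px [236.  74.] med [883.2 163.9  51.5] rect [886.  168.   19.5  27.7  13.1] hsv [70. 10. 95.]
z50 65 px [255.  76.] med [883.7 114.9  51.5] rect [887.3 118.5  22.7  25.5   4.1] hsv [75.  9. 99.]
z50 304 px [392. 112.] med [ 820.3 -232.8   50.4] rect [ 822.4 -233.2   43.9   44.9   60.5] hsv [ 25. 188. 156.]
z50 323 px [397. 149.] med [ 724.  -249.8   50.4] rect [ 725.5 -250.5   43.7   43.9   15.5] hsv [ 63. 107. 115.]
z50 533 px [ 44. 210.] med [493.7 558.9  51.9] rect [4.993e+02 5.624e+02 2.581e+02 1.480e+01 5.000e-01] hsv [30. 15. 76.]
z50 333 px [304. 175.] med [639.2 -33.6  50.1] rect [640.3 -33.1  44.1  44.3  69.8] hsv [ 80.   7. 1
[... 6908 characters left out ...]
 med [625.2 -15.2  28.6] rect [634.1 -17.2  58.2  28.7  25. ] hsv [70.  8. 84.]
z28 1771 px [139. 260.] med [870.6 238.9  30.5] rect [876.1 220.3 261.3  47.4  89.9] hsv [ 18. 121. 143.]
z28 73 px [338. 232.] med [483.8 -21.8  29.3] rect [484.1 -27.5  58.8  29.8  26.1] hsv [70.  8. 99.]
z28 49 px [393. 230.] med [367.4 -83.4  32.7] rect [367.4 -86.8  14.8  17.9  43.7] hsv [110.  19.  77.]
z28 57 px [366. 280.] med [381.2  69.4  33.4] rect [381.8  67.8  17.6  16.1  49.7] hsv [110.  20.  76.]
z28 100 px [299. 359.] med [443.8 286.3  29.5] rect [442.2 273.5 141.2   5.1  80.5] hsv [90. 20. 65.]
z28 82 px [ 92. 390.] med [770.5 494.3  29.4] rect [771.2 493.3   3.8  35.1  12.2] hsv [ 17. 128.  79.]
```

The block tops measured 44 mm square at 50 mm height, and the tray, handle, pin and box all match their given sizes. The green block (725,-250) and yellow block (822,-233) are the look-alikes to leave. Next I'll go above the pin with the jaw along box y.

```bash
python3 - <<'E'
from h import *
go([417,195,200])
E
```

```text
cm [-28.72 -34.     1.38] jaw dir deg 63.66 toolz [-0. -0. -1.]
```

```bash
T='-28.7 -34 1.4 0 0 -0.329 9'; python3 -m inch '-28.7 -34 1.4 0 0 -0.329 6;-28.7 -34 1.4 0 0 -0.329 6;-28.7 -34 1.4 0 0 -0.329 6;-28.7 -34 1.4 0 0 -0.329 6;-28.7 -34 1.4 0 0 -0.329 6;-28.7 -34 1.4 0 0 -0.329 6;-28.7 -34 1.4 0 0 -0.329 6;-28.7 -34 1.4 0 0 -0.329 6;-28.7 -34 1.4 0 0 -0.329 6;-28.7 -34 1.4 0 0 -0.329 6;-28.7 -34 1.4 0 0 -0.329 6;-28.7 -34 1.4 0 0 -0.329 6' 30
python3 - <<'E'
from h import *
c=cam('wrist'); save(c,'w1.png'); P=cloud(c); z=P[...,2]
for lo,hi in((95,108),(108,114)):
    k,l,s,ce=cv2.connectedComponentsWithStats(((z>lo)&(z<hi)).astype(np.uint8))
    for i in range(1,k):
        if s[i,4]>60:
            q=P[l==i]; print(lo,s[i,4],np.round(ce[i]),np.round(cv2.minAreaRect(q[:,:2].astype(np.float32))[0],1),np.round(cv2.minAreaRect(q[:,:2].astype(np.float32))[1:][0],1),cv2.minAreaRect(q[:,:2].astype(np.float32))[2])
go([416.7,194,76]); 
E
```

```text
time: 1.45
tool_pos: [417.0, 195.9, 200.0]
ee_rot: [0.065, 0.998, 0.0, 0.0]
force: [-0.3, 0.3, -0.5]
width: 60.0
95 69 [314. 191.] [412.1 197.6] [18.5  7.7] 65.32110595703125
95 136 [361. 232.] [457.1 234.9] [ 9.2 11.5] 79.10589599609375
95 378 [407. 232.] [462.6 275.4] [28.3 12.2] 83.3254623413086
108 311 [313. 200.] [417.  195.6] [18.4 16.8] 38.74201583862305
cm [-1.00e-02 -2.20e-01  1.24e+01] jaw dir deg 82.57 toolz [ 0.  0. -1.]
```

View pics/w1.png

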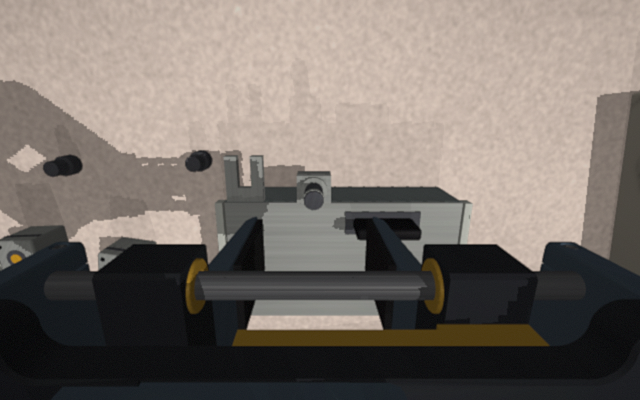

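```bash
python3 -m inch '0 -0.1 6 0 0 0 6;0 -0.1 10 0 0 0 6;0 -0.1 12.4 0 0 0 6;0 -0.1 12.4 0 0 0 6;0 -0.1 12.4 0 0 0 0;0 -0.1 12.4 0 0 0 0;0 -0.1 12.4 0 0 0 0;0 -0.1 12.4 0 0 0 0;0 -0.1 12.4 0 0 0 0;0 -0.1 12.4 0 0 0 0;0 -0.1 12.4 0 0 0 0' 30
python3 - <<'E'
from h import *
st()
E
```

```text
time: 2.6
tool_pos: [417.1, 194.3, 76.3]
ee_rot: [0.065, 0.998, 0.0, 0.0]
force: [-0.1, -0.8, 7.1]
width: 17.4
t 2.6 pos [417.1 194.3  76.3] q [ 0.385  0.239  2.259 -0.     0.642 -1.055] F [-0.11 -0.79  7.05] w 17.4
```

```bash
python3 -m inch '0 0 -3 0 0 0 0;0 0 -6.5 0 0 0 0;0 0 -6.5 0 0 0 0;1.2 -3.5 -6.5 0 0 0 0;1.2 -7 -6.5 0 0 0 0;1.2 -7 -6.5 0 0 0 0;1.2 -7 -6.5 0 0 0 0'
python3 - <<'E'
from h import *
st(); c=cam('wrist'); save(c,'w2.png'); P=cloud(c); z=P[...,2]
m=(z>60)&(z<66); m[250:]=0
k,l,s,ce=cv2.connectedComponentsWithStats(m.astype(np.uint8))
for i in range(1,k):
    if s[i,4]>40:
        q=P[l==i]; print(s[i,4],np.round(ce[i]),cv2.minAreaRect(q[:,:2].astype(np.float32)))
E
```

```text
time: 3.3
tool_pos: [395.7, 126.0, 140.6]
ee_rot: [0.066, 0.998, 0.0, -0.0]
force: [0.8, 0.5, -0.5]
width: 17.3
t 3.3 pos [395.7 126.  140.6] q [ 0.252  0.037  2.327  0.     0.778 -1.186] F [ 0.79  0.49 -0.48] w 17.3
562 [300. 200.] ((392.4339294433594, 114.7864761352539), (11.602932929992676, 36.53730773925781), 82.0299301147461)
583 [331. 200.] ((395.8955078125, 140.14065551757812), (13.175355911254883, 37.13731384277344), 79.19303131103516)
208 [383. 217.] ((412.54412841796875, 182.6596221923828), (21.99000358581543, 60.457603454589844), 31.76081657409668)
54 [403. 223.] ((421.1960754394531, 197.61654663085938), (5.593898773193359, 13.092167854309082), 31.791912078857422)
484 [501. 234.] ((443.0300598144531, 281.9065246582031), (140.11700439453125, 1.9767560958862305), 82.3420639038086)
```

View pics/w2.png

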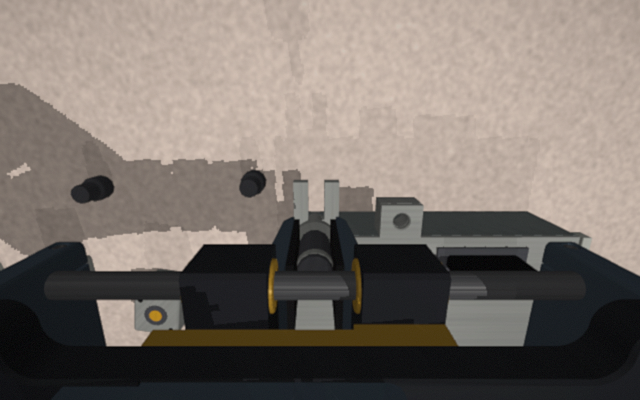

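The pin is held above the slot (313,200 between the prongs). The prongs sit 1.3 mm off in the wrist view, the same bias it showed on the pin itself, so no correction is needed. Lowering in steps.

```bash
python3 -m inch '0 0 1.5 0 0 0 0;0 0 2.5 0 0 0 0;0 0 3.5 0 0 0 0;0 0 4.2 0 0 0 0;0 0 4.2 0 0 0 0'; python3 -m inch '0 0 1 0 0 0 0;0 0 2 0 0 0 0;0 0 2.5 0 0 0 0;0 0 2.5 0 0 0 0;0 0 2.5 0 0 0 0'
```

```text
time: 3.85
tool_pos: [395.2, 126.5, 97.9]
ee_rot: [0.065, 0.998, -0.0, -0.001]
force: [0.3, 0.1, -0.5]
width: 17.3
time: 4.35
tool_pos: [395.8, 126.4, 73.9]
ee_rot: [0.065, 0.998, -0.0, -0.0]
force: [0.1, -0.1, -0.5]
width: 17.5
```

Nearly seated and no contact force. Last 2.5 mm, release, and rise.

```bash
python3 -m inch '0 0 0.1 0 0 0 0;0 0 0.2 0 0 0 0;0 0 0.25 0 0 0 0;0 0 0.25 0 0 0 0;0 0 0.25 0 0 0 3;0 0 0.25 0 0 0 4;0 0 0.25 0 0 0 4;0 0 0.25 0 0 0 5'; python3 -m inch '0 0 -3 0 0 0 6;0 0 -8 0 0 0 6;0 0 -10 0 0 0 6'
python3 - <<'E'
from h import *
st(); c=cam('wrist'); save(c,'w3.png'); P=cloud(c); z=P[...,2]
for lo,hi in((88,100),(100,112)):
    m=(z>lo)&(z<hi); k,l,s,ce=cv2.connectedComponentsWithStats(m.astype(np.uint8))
    for i in range(1,k):
        if s[i,4]>40: q=P[l==i]; print(lo,s[i,4],np.round(ce[i]),cv2.minAreaRect(q[:,:2].astype(np.float32)),np.median(q[:,2]))
c=cam('top'); P=cloud(c); z=P[...,2]
m=(z>88)&(P[...,0]>350)&(P[...,0]<500)&(P[...,1]>50)&(P[...,1]<230)
k,l,s,ce=cv2.connectedComponentsWithStats(m.astype(np.uint8))
for i in range(1,k):
    if s[i,4]>20: q=P[l==i]; print(lo,s[i,4],np.round(ce[i]),cv2.minAreaRect(q[:,:2].astype(np.float32)),np.median(q[:,2]))
# handle
go([460.8,259.6,76])
E
```

```text
time: 5.15
tool_pos: [395.9, 126.4, 71.5]
ee_rot: [0.065, 0.998, 0.0, 0.0]
force: [0.6, -1.5, -0.1]
width: 45.2
time: 5.45
tool_pos: [397.0, 126.8, 174.8]
ee_rot: [0.065, 0.998, 0.001, 0.002]
force: [0.9, 0.5, -0.8]
width: 60.0
t 5.45 pos [397.  126.8 174.8] q [ 0.253 -0.029  2.31  -0.     0.857 -1.187] F [ 0.93  0.54 -0.77] w 60.0
88 52 [314. 193.] ((389.60546875, 127.21489715576172), (16.20570945739746, 5.884500026702881), 85.68505096435547) 92.72254951367137
100 421 [314. 204.] ((395.4654846191406, 127.00182342529297), (17.954084396362305, 18.522775650024414), 82.83186340332031) 105.2341282447234
100 11658 [146. 265.] ((402.83880615234375, 120.75628662109375), (105.74052429199219, 141.31393432617188), 0.033679429441690445) 485.5534473168899
cm [-4.49 13.96  9.88] jaw dir deg 82.51 toolz [ 0.005  0.001 -1.   ]
```

View pics/w3.png

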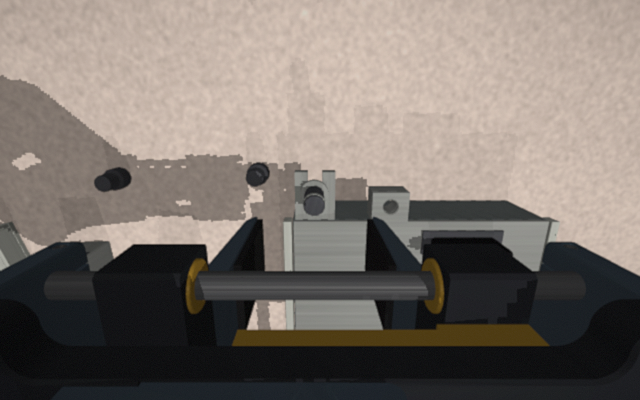

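The pin hangs upright in the notch at (314,200), knob top about 105 mm up as expected. The bore is empty at (390,205). Now to the handle, gripped over its 60 mm length.

```bash
python3 -m inch '-2 5 0 0 0 0 9;-4.5 10 0 0 0 0 9;-4.5 14 0 0 0 0 9;-4.5 14 0 0 0 0 9;-4.5 14 5 0 0 0 9;-4.5 14 9 0 0 0 9;-4.5 14 9.9 0 0 0 9;-4.5 14 9.9 0 0 0 9;-4.5 14 9.9 0 0 0 5;-4.5 14 9.9 0 0 0 5;-4.5 14 9.9 0 0 0 5;-4.5 14 9.9 0 0 0 5' 30;python3 - <<'E'
from h import *
st();
E
```

```text
time: 6.75
tool_pos: [458.7, 259.4, 72.7]
ee_rot: [0.065, 0.998, 0.0, 0.0]
force: [0.0, 17.0, 0.0]
width: 60.9
t 6.75 pos [458.7 259.4  72.7] q [ 0.47   0.334  2.131  0.     0.676 -0.97 ] F [ 0.04 16.97  0.02] w 60.9
```

```bash
python3 -m inch '0 0.1 0 0 0 0 5;0 0.1 0 0 0 0 5;-3 0.1 0 0 0 0 5;-6 0.1 0 0 0 0 5;-9 0.1 0 0 0 0 5;-12 0.1 0 0 0 0 5;-14 0.1 0 0 0 0 5;-14.8 0.1 0 0 0 0 5;-15 0.1 0 0 0 0 5;-15 0.1 0 0 0 0 5;-15 0.1 0 0 0 0 5;-15 0.1 0 0 0 0 5' 30;python3 - <<'E'
from h import *
st();
E
```

```text
time: 7.95
tool_pos: [606.1, 240.6, 72.4]
ee_rot: [0.065, 0.998, -0.0, -0.001]
force: [-6.9, -3.4, 7.6]
width: 60.1
t 7.95 pos [606.1 240.6  72.4] q [ 0.342  0.494  1.877  0.     0.773 -1.098] F [-6.88 -3.44  7.57] w 60.1
```

```bash
python3 -m inch '0 0 0 0 0 0 9;0 0 0 0 0 0 9;0 0 0 0 0 0 9;0 0 -4 0 0 0 8;0 0 -8 0 0 0 8;0 0 -8 0 0 0 8'; python3 - <<'E'
from h import *
st(); c=cam('top');  P=cloud(c); hsv=cv2.cvtColor(c['img'],cv2.COLOR_RGB2HSV); z=P[...,2]
m=(z>44)&(z<58)&(hsv[...,1]<40)&(P[...,0]>350)&(P[...,0]<760)&(P[...,1]<60)&(P[...,1]>-400)
k,l,s,ce=cv2.connectedComponentsWithStats(m.astype(np.uint8))
for i in range(1,k):
    if s[i,4]>100: q=P[l==i]; print(s[i,4],np.round(ce[i]),cv2.minAreaRect(q[:,:2].astype(np.float32)))
m=(z>95)&(z<108)&(P[...,0]>350)&(P[...,0]<760)&(P[...,1]<320)&(P[...,1]>60)
k,l,s,ce=cv2.connectedComponentsWithStats(m.astype(np.uint8))
for i in range(1,k):
    if s[i,4]>40: q=P[l==i]; print('hi',s[i,4],np.round(ce[i]),cv2.minAreaRect(q[:,:2].astype(np.float32)))
go([490.5,-42.5,120])
E
```

```text
time: 8.55
tool_pos: [610.2, 241.9, 157.8]
ee_rot: [0.065, 0.998, 0.001, 0.003]
force: [0.9, 0.6, 0.1]
width: 79.8
t 8.55 pos [610.2 241.9 157.8] q [ 0.342  0.377  1.855  0.     0.902 -1.098] F [0.86 0.58 0.1 ] w 79.8
300 [304. 175.] ((640.3702392578125, -32.965614318847656), (44.19226837158203, 44.26567459106445), 69.92945098876953)
301 [351. 178.] ((642.293212890625, -145.1160888671875), (44.39168930053711, 43.16912841796875), 31.007509231567383)
333 [302. 238.] ((490.40069580078125, -43.47966003417969), (44.33193588256836, 44.20890426635742), 72.82730865478516)
342 [346. 256.] ((458.490478515625, -149.38043212890625), (44.1502685546875, 43.815582275390625), 84.77592468261719)
hi 67 [217. 271.] ((395.33355712890625, 125.00335693359375), (16.68122100830078, 19.58995246887207), 6.498836517333984)
cm [  8.07 -29.71   3.42] jaw dir deg 82.51 toolz [ 0.004  0.002 -1.   ]
```

```bash
python3 -m inch '8.1 -29.7 2 0 0 0.166 9;8.1 -29.7 2 0 0 0.166 9;8.1 -29.7 2 0 0 0.166 9;8.1 -29.7 2 0 0 0.166 9;8.1 -29.7 3.4 0 0 0.166 9;8.1 -29.7 3.4 0 0 0.166 9;8.1 -29.7 3.4 0 0 0.166 9;8.1 -29.7 3.4 0 0 0.166 9;8.1 -29.7 3.4 0 0 0.166 9;8.1 -29.7 3.4 0 0 0.166 9'; python3 - <<'E'
from h import *
c=cam('top'); P=cloud(c); z=P[...,2]
m=(z>95)&(z<108)&(P[...,0]>350)&(P[...,0]<760)&(P[...,1]<320)&(P[...,1]>160)
k,l,s,ce=cv2.connectedComponentsWithStats(m.astype(np.uint8))
for i in range(1,k):
    if s[i,4]>40: q=P[l==i]; print('hi',s[i,4],np.round(ce[i]),cv2.minAreaRect(q[:,:2].astype(np.float32)))
st();go([490.5,-42.3,22])
E
```

```text
time: 9.6
tool_pos: [489.2, -42.1, 118.5]
ee_rot: [0.147, 0.989, 0.0, 0.0]
force: [0.9, 0.3, -0.1]
width: 89.9
hi 153 [182. 170.] ((609.4309692382812, 237.49732971191406), (58.93612289428711, 12.691668510437012), 81.83361053466797)
t 9.65 pos [489.1 -42.1 118.5] q [-0.133  0.2    2.193  0.     0.748 -1.409] F [-0.03  0.11  0.08] w 90.0
cm [-0.13  0.02  9.65] jaw dir deg 73.08 toolz [ 0.  0. -1.]
```

The cover is open: the handle moved 150 mm. Gripping block C.

```bash
python3 -m inch '-0.1 0 5 0 0 0 9;-0.1 0 9.6 0 0 0 9;-0.1 0 9.6 0 0 0 9;-0.1 0 9.6 0 0 0 3;-0.1 0 9.6 0 0 0 3;-0.1 0 9.6 0 0 0 3;-0.1 0 9.6 0 0 0 3;-0.1 0 9.6 0 0 0 3;-0.1 0 9.6 0 0 0 3;-0.1 0 9.6 0 0 0 3' 40; python3 -m inch '0 0 -3 0 0 0 3;0 0 -8 0 0 0 3;0 0 -12 0 0 0 3;0 0 -12 0 0 0 3;0 0 -12 0 0 0 3;0 0 -12 0 0 0 3';python3 -m inch '0 0 0 0 0 0 3'; python3 -m inch '0 0 0 0 0 0 3'; python3 -m inch '0 0 0 0 0 0 3'
python3 - <<'E'
from h import *
go([500+0,214+0,140])
E
```

```text
time: 10.65
tool_pos: [489.8, -43.4, 23.0]
ee_rot: [0.148, 0.989, 0.0, 0.0]
force: [-1.7, 0.8, 10.6]
width: 43.7
time: 11.25
tool_pos: [488.4, -43.3, 141.0]
ee_rot: [0.148, 0.989, -0.0, -0.001]
force: [0.2, -0.4, -2.8]
width: 43.9
time: 11.35
tool_pos: [488.4, -43.3, 140.8]
ee_rot: [0.148, 0.989, -0.0, -0.001]
force: [0.8, 0.6, -2.6]
width: 43.8
time: 11.45
tool_pos: [488.7, -43.3, 141.2]
ee_rot: [0.148, 0.989, -0.0, -0.001]
force: [0.5, 0.2, -3.5]
width: 43.7
time: 11.55
tool_pos: [489.0, -43.4, 141.7]
ee_rot: [0.148, 0.989, -0.0, -0.001]
force: [-0.5, 0.7, -2.5]
width: 43.8
cm [ 6.48 24.93  0.17] jaw dir deg 72.99 toolz [-0.001  0.    -1.   ]
```

C is about 2.9 N (≈290 g): hollow, so it goes in the box at box-frame (-8,62).

```bash
python3 - <<'E'
from h import *
go([500.4,276.7,140])
E
python3 -m inch '8.2 31 0 0 0 -0.165 3;8.2 31 0 0 0 -0.165 3;8.2 31 0 0 0 -0.165 3;8.2 31 0 0 0 -0.165 3;8.2 31 0 0 0 -0.165 3;8.2 31 0 0 0 -0.165 3;8.2 31 0 0 0 -0.165 3;8.2 31 0 0 0 -0.165 3;8.2 31 0 0 0 -0.165 3;8.2 31 0 0 0 -0.165 3'
python3 - <<'E'
from h import *
st();go([500.4,276.7,31])
E
```

```text
cm [ 8.27 30.94  0.17] jaw dir deg 72.99 toolz [-0.001  0.    -1.   ]
time: 12.55
tool_pos: [501.5, 276.1, 142.1]
ee_rot: [0.066, 0.998, -0.0, -0.0]
force: [0.4, -0.4, -2.6]
width: 43.7
t 12.55 pos [501.5 276.1 142.1] q [ 0.463  0.281  2.027 -0.     0.835 -0.976] F [ 0.42 -0.4  -2.63] w 43.7
cm [ 0.11  0.05 11.11] jaw dir deg 82.41 toolz [-0.001 -0.    -1.   ]
```

```bash
python3 -m inch '0 0 4 0 0 0 3;0 0 8 0 0 0 3;0 0 10 0 0 0 3;0 0 10.8 0 0 0 3;0 0 11.2 0 0 0 3;0 0 11.2 0 0 0 3;0 0 11.2 0 0 0 5.6;0 0 11.2 0 0 0 5.6;0 0 11.2 0 0 0 5.6'; python3 -m inch '0 0 -4 0 0 0 5.6;0 0 -9 0 0 0 5.6;0 0 -9 0 0 0 5.6'
python3 - <<'E'
from h import *
st();go([458.5,-148,118]) 
c=cam('top');  P=cloud(c); hsv=cv2.cvtColor(c['img'],cv2.COLOR_RGB2HSV); z=P[...,2]
m=(z>44)&(z<58)&(hsv[...,1]<40)&(P[...,0]>350)&(P[...,0]<760)&(P[...,1]<60)&(P[...,1]>-400)
k,l,s,ce=cv2.connectedComponentsWithStats(m.astype(np.uint8))
for i in range(1,k):
    if s[i,4]>100: q=P[l==i]; print(s[i,4],np.round(ce[i]),cv2.minAreaRect(q[:,:2].astype(np.float32)))
E
```

```text
time: 13.45
tool_pos: [502.2, 277.3, 31.3]
ee_rot: [0.066, 0.998, 0.0, 0.001]
force: [-0.0, 1.0, 0.6]
width: 56.1
time: 13.75
tool_pos: [504.9, 278.7, 126.7]
ee_rot: [0.066, 0.998, 0.002, 0.004]
force: [0.7, 1.5, -0.9]
width: 56.2
t 13.75 pos [504.9 278.7 126.7] q [ 0.464  0.307  2.028  0.     0.798 -0.975] F [ 0.74  1.48 -0.88] w 56.2
cm [ -1.   -42.92   0.66] jaw dir deg 82.46 toolz [ 0.008  0.004 -1.   ]
297 [304. 175.] ((640.0596313476562, -32.87574005126953), (44.2231330871582, 43.970306396484375), 69.6146011352539)
303 [351. 178.] ((642.0781860351562, -145.2744140625), (44.05069351196289, 43.113277435302734), 29.954463958740234)
341 [346. 256.] ((458.6217956542969, -149.33828735351562), (44.04697799682617, 43.79825973510742), 84.73336029052734)
```

```bash
python3 -m inch '-1 -42.9 0 0 0 -0.039 9;-1 -42.9 0 0 0 -0.039 9;-1 -42.9 0 0 0 -0.039 9;-1 -42.9 0 0 0 -0.039 9;-1 -42.9 0 0 0 -0.039 9;-1 -42.9 0 0 0 -0.039 9;-1 -42.9 0 0 0 -0.039 9;-1 -42.9 0 0 0 -0.039 9;-1 -42.9 0 0 0 -0.039 9;-1 -42.9 0 0 0 -0.039 9;-1 -42.9 0 0 0 -0.039 9;-1 -42.9 0 0 0 -0.039 9'
python3 - <<'E'
from h import *
st();go([458.6,-148,22]) 
E
```

```text
time: 15.0
tool_pos: [455.0, -148.7, 120.1]
ee_rot: [0.046, 0.999, 0.0, -0.0]
force: [-0.6, 0.2, 0.4]
width: 90.1
t 15.0 pos [ 455.  -148.7  120.1] q [-0.365  0.18   2.215  0.     0.748 -1.843] F [-0.56  0.18  0.37] w 90.1
cm [-0.36  0.1   9.81] jaw dir deg 84.72 toolz [-0.001  0.    -1.   ]
```

```bash
python3 -m inch '-0.35 0.1 5 0 0 0 9;-0.35 0.1 9.8 0 0 0 9;-0.35 0.1 9.8 0 0 0 9;-0.35 0.1 9.8 0 0 0 3;-0.35 0.1 9.8 0 0 0 3;-0.35 0.1 9.8 0 0 0 3;-0.35 0.1 9.8 0 0 0 3;-0.35 0.1 9.8 0 0 0 3;-0.35 0.1 9.8 0 0 0 3;-0.35 0.1 9.8 0 0 0 3' 40; python3 -m inch '0 0 -3 0 0 0 3;0 0 -8 0 0 0 3;0 0 -12 0 0 0 3;0 0 -12 0 0 0 3;0 0 -12 0 0 0 3;0 0 -12 0 0 0 3';python3 -m inch '0 0 0 0 0 0 3'; python3 -m inch '0 0 0 0 0 0 3'; python3 -m inch '0 0 0 0 0 0 3'
python3 - <<'E'
from h import *
go([500.2-7.9-.3,214.2+1-2,140]); go([533+.993*72,-281.3+.113*72,140])
E
```

```text
time: 16.0
tool_pos: [459.1, -148.9, 23.0]
ee_rot: [0.046, 0.999, -0.0, 0.0]
force: [-2.0, 1.6, 12.5]
width: 43.8
time: 16.6
tool_pos: [457.5, -148.4, 140.7]
ee_rot: [0.046, 0.999, 0.0, -0.001]
force: [-0.9, 0.2, -6.9]
width: 44.0
time: 16.7
tool_pos: [457.6, -148.5, 140.7]
ee_rot: [0.046, 0.999, 0.001, -0.002]
force: [-0.1, 0.3, -6.2]
width: 43.7
time: 16.8
tool_pos: [458.0, -148.6, 141.1]
ee_rot: [0.046, 0.999, 0.0, -0.001]
force: [-0.3, -0.2, -6.4]
width: 43.6
time: 16.9
tool_pos: [458.4, -148.8, 141.6]
ee_rot: [0.046, 0.999, 0.0, -0.001]
force: [-0.1, -0.0, -6.4]
width: 43.4
cm [1.000e-02 3.635e+01 1.800e-01] jaw dir deg 84.68 toolz [-0.001  0.    -1.   ]
cm [-15.7  -11.03   0.14] jaw dir deg 84.68 toolz [-0.001  0.    -1.   ]
```

D is about 6.4 N (≈650 g): sound, so it goes to the far slot of the tray.

```bash
python3 -m inch '-15.7 -11 0 0 0 -0.206 3;-15.7 -11 0 0 0 -0.206 3;-15.7 -11 0 0 0 -0.206 3;-15.7 -11 0 0 0 -0.206 3;-15.7 -11 0 0 0 -0.206 3;-15.7 -11 0 0 0 -0.206 3;-15.7 -11 0 0 0 -0.206 3;-15.7 -11 0 0 0 -0.206 3'
python3 - <<'E'
from h import *
st();go([604.5,-273.2,30])
E
```

```text
time: 17.7
tool_pos: [604.2, -272.3, 142.2]
ee_rot: [-0.057, 0.998, 0.0, -0.0]
force: [-0.8, 0.5, -6.5]
width: 43.7
t 17.7 pos [ 604.2 -272.3  142.2] q [-0.459  0.41   1.842  0.     0.891 -2.143] F [-0.76  0.53 -6.53] w 43.7
cm [-0.03 -0.1  11.22] jaw dir deg 96.51 toolz [-0.001  0.    -1.   ]
```

```bash
python3 -m inch '0 -0.1 4 0 0 0 3;0 -0.1 8 0 0 0 3;0 -0.1 10 0 0 0 3;0 -0.1 10.8 0 0 0 3;0 -0.1 11.3 0 0 0 3;0 -0.1 11.3 0 0 0 3;0 -0.1 11.3 0 0 0 5.6;0 -0.1 11.3 0 0 0 5.6;0 -0.1 11.3 0 0 0 5.6'; python3 -m inch '0 0 -4 0 0 0 5.6;0 0 -9 0 0 0 5.6;0 0 -9 0 0 0 5.6'
python3 - <<'E'
from h import *
st();go([642.2,-144,118]) 
c=cam('side');  P=cloud(c); hsv=cv2.cvtColor(c['img'],cv2.COLOR_RGB2HSV); z=P[...,2]
m=(z>44)&(z<60)&(hsv[...,1]<40)&(P[...,0]>350)&(P[...,0]<760)&(P[...,1]<60)&(P[...,1]>-400)
k,l,s,ce=cv2.connectedComponentsWithStats(m.astype(np.uint8))
for i in range(1,k):
    if s[i,4]>100: q=P[l==i]; print(s[i,4],np.round(ce[i]),cv2.minAreaRect(q[:,:2].astype(np.float32)))
E
```

```text
time: 18.6
tool_pos: [605.8, -274.3, 30.7]
ee_rot: [-0.057, 0.998, -0.0, 0.001]
force: [-0.5, -0.6, -0.3]
width: 56.0
time: 18.9
tool_pos: [608.6, -275.7, 126.6]
ee_rot: [-0.057, 0.998, -0.002, 0.004]
force: [0.6, -0.4, 0.2]
width: 55.7
t 18.9 pos [ 608.6 -275.7  126.6] q [-0.46   0.434  1.841 -0.     0.857 -2.144] F [ 0.56 -0.38  0.16] w 55.7
cm [-4.82 12.71  0.83] jaw dir deg 96.49 toolz [ 0.009 -0.004 -1.   ]
201 [333. 146.] ((604.7022094726562, -271.950439453125), (43.486968994140625, 45.84864807128906), 7.392280578613281)
203 [301. 174.] ((641.9427490234375, -142.648193359375), (43.0751953125, 47.036949157714844), 28.424680709838867)
244 [282. 205.] ((639.837158203125, -29.98642349243164), (44.33162307739258, 44.37022399902344), 70.7701416015625)
```

```bash
python3 -m inch '-5 12.8 0.3 0 0 -0.419 9;-5 12.8 0.3 0 0 -0.419 9;-5 12.8 0.3 0 0 -0.419 9;-5 12.8 0.3 0 0 -0.419 9;-5 12.8 0.3 0 0 -0.419 9;-5 12.8 0.3 0 0 -0.419 9;-5 12.8 0.3 0 0 -0.419 9'
python3 - <<'E'
from h import *
st();go([642.2,-144,22]) 
E
```

```text
time: 19.65
tool_pos: [640.0, -142.2, 116.3]
ee_rot: [-0.262, 0.965, 0.0, -0.0]
force: [0.5, 0.8, -0.1]
width: 90.3
t 19.65 pos [ 640.  -142.2  116.3] q [-0.254  0.435  1.864 -0.     0.843 -2.355] F [ 0.48  0.78 -0.1 ] w 90.3
cm [-0.1  -0.27  9.43] jaw dir deg 120.37 toolz [-0. -0. -1.]
```

```bash
python3 -m inch '-0.1 -0.25 5 0 0 0 9;-0.1 -0.25 9.4 0 0 0 9;-0.1 -0.25 9.4 0 0 0 9;-0.1 -0.25 9.4 0 0 0 3;-0.1 -0.25 9.4 0 0 0 3;-0.1 -0.25 9.4 0 0 0 3;-0.1 -0.25 9.4 0 0 0 3;-0.1 -0.25 9.4 0 0 0 3;-0.1 -0.25 9.4 0 0 0 3;-0.1 -0.25 9.4 0 0 0 3' 40; python3 -m inch '0 0 -3 0 0 0 3;0 0 -8 0 0 0 3;0 0 -12 0 0 0 3;0 0 -12 0 0 0 3;0 0 -12 0 0 0 3;0 0 -12 0 0 0 3';python3 -m inch '0 0 0 0 0 0 3'; python3 -m inch '0 0 0 0 0 0 3'; python3 -m inch '0 0 0 0 0 0 3'
python3 - <<'E'
from h import *
go([500.2-7.9-.3,214.2+1-2,140]); go([533,-281.3,140])
E
```

```text
time: 20.65
tool_pos: [642.8, -143.0, 23.0]
ee_rot: [-0.263, 0.965, -0.0, 0.0]
force: [-0.5, -2.2, 7.5]
width: 43.7
time: 21.25
tool_pos: [640.8, -142.3, 140.1]
ee_rot: [-0.263, 0.965, 0.001, -0.002]
force: [-0.1, 0.1, -7.4]
width: 43.8
time: 21.35
tool_pos: [641.1, -142.4, 140.1]
ee_rot: [-0.263, 0.965, 0.001, -0.002]
force: [0.1, 0.3, -6.8]
width: 43.6
time: 21.45
tool_pos: [641.6, -142.6, 140.8]
ee_rot: [-0.263, 0.965, 0.001, -0.001]
force: [0.1, -0.6, -7.5]
width: 43.6
time: 21.55
tool_pos: [642.0, -142.7, 141.5]
ee_rot: [-0.263, 0.965, 0.0, -0.001]
force: [-0.6, -0.0, -6.4]
width: 44.0
cm [-5.13 38.28  0.18] jaw dir deg 120.49 toolz [-0.001  0.    -1.   ]
cm [16.43 -6.41  0.16] jaw dir deg 120.49 toolz [-0.001  0.    -1.   ]
```

B is about 7 N: sound, so it goes to the middle of the tray.

```bash
python3 -m inch '16.4 -6.4 0 0 0 0.419 3;16.4 -6.4 0 0 0 0.419 3;16.4 -6.4 0 0 0 0.419 3;16.4 -6.4 0 0 0 0.419 3;16.4 -6.4 0 0 0 0.419 3;16.4 -6.4 0 0 0 0.419 3;16.4 -6.4 0 0 0 0.419 3;16.4 -6.4 0 0 0 0.419 3'
python3 - <<'E'
from h import *
st();go([533,-281.3,30])
E
```

```text
time: 22.35
tool_pos: [534.1, -280.4, 142.3]
ee_rot: [-0.057, 0.998, 0.0, 0.0]
force: [-0.4, -0.5, -8.4]
width: 43.6
t 22.35 pos [ 534.1 -280.4  142.3] q [-0.522  0.325  1.965  0.     0.852 -2.207] F [-0.43 -0.48 -8.4 ] w 43.6
cm [ 0.12 -0.07 11.23] jaw dir deg 96.55 toolz [ 0.  0. -1.]
```

```bash
python3 -m inch '0.1 -0.1 4 0 0 0 3;0.1 -0.1 8 0 0 0 3;0.1 -0.1 10 0 0 0 3;0.1 -0.1 10.8 0 0 0 3;0.1 -0.1 11.3 0 0 0 3;0.1 -0.1 11.3 0 0 0 3;0.1 -0.1 11.3 0 0 0 5.6;0.1 -0.1 11.3 0 0 0 5.6;0.1 -0.1 11.3 0 0 0 5.6'; python3 -m inch '0 0 -4 0 0 0 5.6;0 0 -9 0 0 0 5.6;0 0 -9 0 0 0 5.6'
python3 - <<'E'
from h import *
st();go([640.2,-31.5,118]) 
c=cam('side');  P=cloud(c); hsv=cv2.cvtColor(c['img'],cv2.COLOR_RGB2HSV); z=P[...,2]
m=(z>44)&(z<60)&(hsv[...,1]<40)&(P[...,0]>350)&(P[...,0]<760)&(P[...,1]<60)&(P[...,1]>-400)
k,l,s,ce=cv2.connectedComponentsWithStats(m.astype(np.uint8))
for i in range(1,k):
    if s[i,4]>100: q=P[l==i]; print(s[i,4],np.round(ce[i]),cv2.minAreaRect(q[:,:2].astype(np.float32)))
E
```

```text
time: 23.25
tool_pos: [533.5, -282.7, 30.6]
ee_rot: [-0.057, 0.998, -0.001, 0.001]
force: [0.1, 0.7, -0.0]
width: 55.8
time: 23.55
tool_pos: [536.0, -284.2, 126.1]
ee_rot: [-0.057, 0.998, -0.003, 0.004]
force: [0.5, -0.5, -1.2]
width: 55.5
t 23.55 pos [ 536.  -284.2  126.1] q [-0.526  0.35   1.968 -0.     0.814 -2.21 ] F [ 0.48 -0.54 -1.17] w 55.5
cm [-13.2   23.94   0.77] jaw dir deg 96.48 toolz [ 0.008 -0.005 -1.   ]
201 [333. 146.] ((605.0016479492188, -272.41204833984375), (44.81377410888672, 48.697837829589844), 7.761465549468994)
207 [358. 152.] ((532.4384155273438, -280.1158752441406), (44.62830352783203, 46.643985748291016), 5.752864360809326)
246 [282. 205.] ((640.2482299804688, -30.717090606689453), (45.35975646972656, 44.46763610839844), 71.38961029052734)
```

A has jaw direction about 70°, so turn -26.5°, az +0.463.

```bash
python3 -m inch '-13.4 24 0.3 0 0 0.463 9;-13.4 24 0.3 0 0 0.463 9;-13.4 24 0.3 0 0 0.463 9;-13.4 24 0.3 0 0 0.463 9;-13.4 24 0.3 0 0 0.463 9;-13.4 24 0.3 0 0 0.463 9;-13.4 24 0.3 0 0 0.463 9;-13.4 24 0.3 0 0 0.463 9;-13.4 24 0.3 0 0 0.463 9'
python3 - <<'E'
from h import *
st();go([640.2,-31.7,22]) 
E
```

```text
time: 24.5
tool_pos: [638.1, -29.4, 116.0]
ee_rot: [0.174, 0.985, -0.0, -0.0]
force: [-0.1, -0.6, 0.3]
width: 89.8
t 24.5 pos [638.1 -29.4 116. ] q [-0.082  0.412  1.899 -0.     0.831 -1.303] F [-0.07 -0.56  0.33] w 89.8
cm [-0.28 -0.15  9.4 ] jaw dir deg 69.93 toolz [-0.001 -0.    -1.   ]
```

```bash
python3 -m inch '-0.25 -0.15 5 0 0 0 9;-0.25 -0.15 9.4 0 0 0 9;-0.25 -0.15 9.4 0 0 0 9;-0.25 -0.15 9.4 0 0 0 3;-0.25 -0.15 9.4 0 0 0 3;-0.25 -0.15 9.4 0 0 0 3;-0.25 -0.15 9.4 0 0 0 3;-0.25 -0.15 9.4 0 0 0 3;-0.25 -0.15 9.4 0 0 0 3;-0.25 -0.15 9.4 0 0 0 3' 40; python3 -m inch '0 0 -3 0 0 0 3;0 0 -8 0 0 0 3;0 0 -12 0 0 0 3;0 0 -12 0 0 0 3;0 0 -12 0 0 0 3;0 0 -12 0 0 0 3';python3 -m inch '0 0 0 0 0 0 3'; python3 -m inch '0 0 0 0 0 0 3'; python3 -m inch '0 0 0 0 0 0 3'
python3 - <<'E'
from h import *
go([500.2-7.9-5.2,214.2+1-40,140]); go([533-71.5,-281.3-8.1,140])
E
```

```text
time: 25.5
tool_pos: [640.8, -31.0, 23.0]
ee_rot: [0.174, 0.985, -0.0, 0.0]
force: [-2.4, -1.5, 7.0]
width: 43.5
time: 26.1
tool_pos: [639.1, -30.8, 140.3]
ee_rot: [0.174, 0.985, -0.0, -0.002]
force: [-0.3, -0.6, -5.6]
width: 43.8
time: 26.2
tool_pos: [639.3, -30.8, 140.3]
ee_rot: [0.174, 0.985, -0.0, -0.002]
force: [1.1, -0.7, -5.3]
width: 44.1
time: 26.3
tool_pos: [639.8, -30.8, 140.9]
ee_rot: [0.174, 0.985, -0.0, -0.001]
force: [0.5, -0.6, -6.0]
width: 44.0
time: 26.4
tool_pos: [640.1, -30.9, 141.5]
ee_rot: [0.174, 0.985, -0.0, -0.001]
force: [0.1, 0.9, -6.1]
width: 44.0
cm [21.44 14.12  0.17] jaw dir deg 69.96 toolz [-0.001  0.    -1.   ]
cm [  7.92 -30.41   0.17] jaw dir deg 69.96 toolz [-0.001  0.    -1.   ]
```

A is about 5.75 N (≈585 g): sound. It goes in the tray at x = -58, keeping clear of the glue.

```bash
python3 - <<'E'
from h import *
go([475.4,-287.9,140])
E
python3 -m inch '6.2 -29.7 0 0 0 -0.463 3;6.2 -29.7 0 0 0 -0.463 3;6.2 -29.7 0 0 0 -0.463 3;6.2 -29.7 0 0 0 -0.463 3;6.2 -29.7 0 0 0 -0.463 3;6.2 -29.7 0 0 0 -0.463 3;6.2 -29.7 0 0 0 -0.463 3;6.2 -29.7 0 0 0 -0.463 3;6.2 -29.7 0 0 0 -0.463 3;6.2 -29.7 0 0 0 -0.463 3;6.2 -29.7 0 0 0 -0.463 3'
python3 - <<'E'
from h import *
st();go([475.4,-287.9,30])
E
```

```text
cm [  6.66 -29.79   0.17] jaw dir deg 69.96 toolz [-0.001  0.    -1.   ]
time: 27.5
tool_pos: [481.1, -287.8, 142.4]
ee_rot: [-0.057, 0.998, 0.0, -0.0]
force: [-0.5, 0.5, -6.3]
width: 44.1
t 27.5 pos [ 481.1 -287.8  142.4] q [-0.581  0.263  2.05   0.     0.828 -2.266] F [-0.5   0.5  -6.26] w 44.1
cm [ 0.56  0.05 11.24] jaw dir deg 96.57 toolz [-0.  0. -1.]
```

```bash
python3 -m inch '0.5 0 4 0 0 0 3;0.5 0 8 0 0 0 3;0.5 0 10 0 0 0 3;0.5 0 10.8 0 0 0 3;0.5 0 11.3 0 0 0 3;0.5 0 11.3 0 0 0 3;0.5 0 11.3 0 0 0 5.6;0.5 0 11.3 0 0 0 5.6;0.5 0 11.3 0 0 0 5.6'; python3 -m inch '0 0 -4 0 0 0 5.6;0 0 -9 0 0 0 5.6;0 0 -12 0 0 0 5.6;0 0 -12 0 0 0 5.6'
python3 - <<'E'
from h import *
st()
for n in('side','top'):
  c=cam(n); save(c,n+'3.png'); P=cloud(c); hsv=cv2.cvtColor(c['img'],cv2.COLOR_RGB2HSV); z=P[...,2]
  m=(z>44)&(z<61)&(hsv[...,1]<40)&(P[...,0]>350)&(P[...,0]<760)&(P[...,1]<350)&(P[...,1]>-400)
  k,l,s,ce=cv2.connectedComponentsWithStats(m.astype(np.uint8))
  for i in range(1,k):
    if s[i,4]>100: q=P[l==i]; print(n,s[i,4],np.round(ce[i]),cv2.minAreaRect(q[:,:2].astype(np.float32)),np.median(q[:,2]))
  m=(z>95)&(z<108)&(P[...,0]>350)&(P[...,0]<760)&(P[...,1]<320)&(P[...,1]>60)
  k,l,s,ce=cv2.connectedComponentsWithStats(m.astype(np.uint8))
  for i in range(1,k):
    if s[i,4]>40: q=P[l==i]; print('hi',s[i,4],np.round(ce[i]),cv2.minAreaRect(q[:,:2].astype(np.float32)))
go([609.4,239.3,130])
E
```

```text
time: 28.4
tool_pos: [476.2, -289.7, 30.5]
ee_rot: [-0.057, 0.998, -0.001, 0.001]
force: [0.1, -0.7, -0.3]
width: 56.1
time: 28.8
tool_pos: [477.8, -290.8, 154.4]
ee_rot: [-0.057, 0.998, -0.002, 0.003]
force: [-0.4, -1.1, -0.2]
width: 56.0
t 28.8 pos [ 477.8 -290.8  154.4] q [-0.588  0.24   2.053 -0.     0.841 -2.272] F [-0.43 -1.07 -0.22] w 56.0
side 201 [333. 146.] ((604.7473754882812, -272.26678466796875), (43.92699432373047, 49.70869064331055), 6.527853488922119) 54.730755728929
side 209 [358. 152.] ((532.4464111328125, -280.0556335449219), (44.390220642089844, 45.0291862487793), 5.04626989364624) 54.71139289380662
side 206 [379. 156.] ((476.43109130859375, -289.9790954589844), (43.84707260131836, 49.558834075927734), 6.05096435546875) 54.44991135777872
side 441 [282. 290.] ((501.3137512207031, 212.48513793945312), (229.6538543701172, 123.4490737915039), 82.3903579711914) 52.53499258097336
side 188 [308. 346.] ((436.7977600097656, 259.960693359375), (167.1722869873047, 27.57303237915039), 70.66901397705078) 52.779364029030525
side 509 [273. 341.] ((502.13568115234375, 277.6610412
[... 357 characters left out ...]
0942382812, 293.53472900390625), (85.79212188720703, 169.45266723632812), 37.39619064331055) 52.760629268783056
top 340 [405. 199.] ((605.2066650390625, -275.0721740722656), (45.275733947753906, 44.072021484375), 5.833509922027588) 55.254486598326295
top 351 [165. 219.] ((502.1301574707031, 275.01348876953125), (45.45401382446289, 44.16872024536133), 82.2983169555664) 55.77831520491478
hi 151 [182. 170.] ((609.3259887695312, 238.04624938964844), (58.80787658691406, 12.142510414123535), 82.97270202636719)
hi 67 [216. 271.] ((395.8587646484375, 124.86274719238281), (17.832763671875, 18.081897735595703), 78.53343963623047)
cm [-19.24  51.03   1.98] jaw dir deg 96.48 toolz [ 0.002 -0.001 -1.   ]
```

View pics/side3.png

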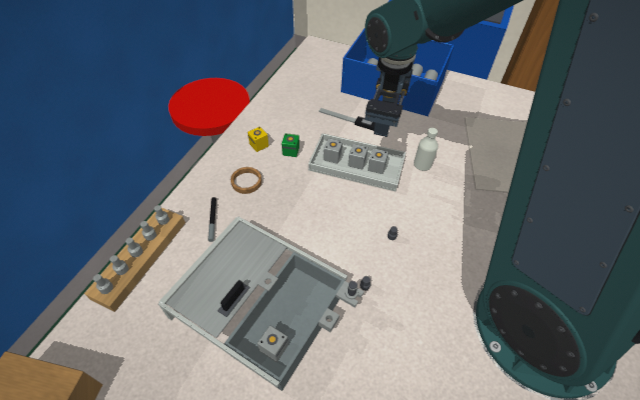

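All four blocks are sorted: three in the tray at (333,148), (358,155) and (379,160), one in the box at (272,342). The pin is in its notch and nothing else has moved. Now shut the cover.

```bash
python3 -m inch '-19.2 51.1 1 0 0 0.244 9;-19.2 51.1 1 0 0 0.244 9;-19.2 51.1 1 0 0 0.244 9;-19.2 51.1 1 0 0 0.244 9;-19.2 51.1 1 0 0 0.244 9;-19.2 51.1 1 0 0 0.244 9;-19.2 51.1 1 0 0 0.244 9;-19.2 51.1 1 0 0 0.244 9;-19.2 51.1 1 0 0 0.244 9;-19.2 51.1 1 0 0 0.244 9;-19.2 51.1 1 0 0 0.244 9;-19.2 51.1 1 0 0 0.244 9'; python3 -m inch '0 0 0 0 0 0 9;0 0 0 0 0 0 9;0 0 0 0 0 0 9'
python3 - <<'E'
from h import *
st();go([609.3,239.5,74])
E
```

```text
time: 30.1
tool_pos: [608.8, 244.7, 137.7]
ee_rot: [0.064, 0.998, 0.0, -0.0]
force: [-0.2, -0.8, -1.0]
width: 89.9
time: 30.4
tool_pos: [608.2, 238.9, 138.9]
ee_rot: [0.066, 0.998, -0.0, -0.0]
force: [0.3, -0.7, 0.0]
width: 90.0
t 30.4 pos [608.2 238.9 138.9] q [ 0.339  0.401  1.862 -0.     0.879 -1.1  ] F [ 0.27 -0.75  0.01] w 90.0
cm [-0.11  0.07  6.49] jaw dir deg 82.44 toolz [-0.001 -0.    -1.   ]
```

```bash
python3 -m inch '-0.1 0.1 4 0 0 0 9;-0.1 0.1 6.4 0 0 0 9;-0.1 0.1 6.4 0 0 0 9;-0.1 0.1 6.4 0 0 0 5;-0.1 0.1 6.4 0 0 0 5;-0.1 0.1 6.4 0 0 0 5;-0.1 0.1 6.4 0 0 0 5;-0.1 0.1 6.4 0 0 0 5' 30; python3 -m inch '3 0 0 0 0 0 5;6 0 0 0 0 0 5;9 0 0 0 0 0 5;12 0 0 0 0 0 5;14 0 0 0 0 0 5;14.8 0 0 0 0 0 5;15.1 0 0 0 0 0 5;15.2 0 0 0 0 0 5;15.2 0 0 0 0 0 5;15.2 0 0 0 0 0 5'
```

```text
time: 31.2
tool_pos: [610.0, 240.1, 76.5]
ee_rot: [0.065, 0.998, -0.001, 0.0]
force: [-2.1, -11.4, 9.4]
width: 59.6
time: 32.2
tool_pos: [461.2, 259.9, 76.5]
ee_rot: [0.064, 0.998, -0.0, 0.002]
force: [14.1, -21.0, 2.7]
width: 59.6
```

```bash
python3 -m inch '-0.15 -0.15 0 0 0 0 6.5;-0.15 -0.15 0 0 0 0 8.5;-0.15 -0.15 0 0 0 0 9;-0.15 -0.15 0 0 0 0 9;-0.15 -0.15 -4 0 0 0 9;-0.15 -0.15 -8 0 0 0 9;-0.15 -0.15 -8 0 0 0 6'
python3 - <<'E'
from h import *
st();
for n in('side','top'):
  c=cam(n); P=cloud(c); z=P[...,2]
  m=(z>95)&(z<108)&(P[...,0]>350)&(P[...,0]<760)&(P[...,1]<320)&(P[...,1]>60)
  k,l,s,ce=cv2.connectedComponentsWithStats(m.astype(np.uint8))
  for i in range(1,k):
    if s[i,4]>40: q=P[l==i]; print('hi',s[i,4],np.round(ce[i]),cv2.minAreaRect(q[:,:2].astype(np.float32)))
go([396,126.4,140])
E
```

```text
time: 32.9
tool_pos: [462.6, 260.6, 160.1]
ee_rot: [0.065, 0.998, 0.002, 0.003]
force: [0.6, 0.5, -0.5]
width: 84.4
t 32.9 pos [462.6 260.6 160.1] q [ 0.469  0.188  2.105  0.     0.842 -0.971] F [ 0.59  0.46 -0.52] w 84.4
hi 75 [353. 285.] ((396.0886535644531, 128.1871337890625), (16.86008071899414, 17.550588607788086), 45.26320266723633)
hi 124 [298. 329.] ((460.38922119140625, 260.4229431152344), (57.518306732177734, 10.330559730529785), 82.50091552734375)
hi 69 [216. 271.] ((395.3357238769531, 124.959716796875), (16.70320701599121, 18.62224578857422), 5.934521198272705)
cm [  4.66 -14.04   1.59] jaw dir deg 82.52 toolz [ 0.001  0.001 -1.   ]
```

Shut: the handle is back where it started. Now back to the pin.

```bash
python3 -m inch '4.6 -14 0 0 0 0 6;4.6 -14 0 0 0 0 6;4.6 -14 0 0 0 0 6;4.6 -14 0 0 0 0 6;4.6 -14 1.5 0 0 0 6;4.6 -14 1.5 0 0 0 6;4.6 -14 1.5 0 0 0 6'
python3 - <<'E'
from h import *
st();c=cam('wrist'); P=cloud(c); z=P[...,2]; save(c,'w4.png')
m=(z>102)&(z<108); k,l,s,ce=cv2.connectedComponentsWithStats(m.astype(np.uint8))
for i in range(1,k):
    if s[i,4]>100: q=P[l==i]; print(s[i,4],np.round(ce[i]),cv2.minAreaRect(q[:,:2].astype(np.float32)))
go([396,126.4,71.5])
E
```

```text
time: 33.7
tool_pos: [396.1, 126.6, 139.8]
ee_rot: [0.065, 0.998, -0.0, -0.001]
force: [0.7, 0.3, 1.5]
width: 59.9
t 33.7 pos [396.1 126.6 139.8] q [ 0.253  0.04   2.325  0.     0.778 -1.187] F [0.7  0.3  1.45] w 59.9
518 [314. 221.] ((395.2507629394531, 126.745361328125), (18.56338882446289, 17.569835662841797), 79.30425262451172)
cm [ 0.02 -0.03  6.87] jaw dir deg 82.53 toolz [-0.001 -0.    -1.   ]
```

```bash
python3 -m inch '0 0 3.5 0 0 0 6;0 0 6 0 0 0 6;0 0 6.85 0 0 0 6;0 0 6.85 0 0 0 6;0 0 6.85 0 0 0 0;0 0 6.85 0 0 0 0;0 0 6.85 0 0 0 0;0 0 6.85 0 0 0 0;0 0 6.85 0 0 0 0;0 0 6.85 0 0 0 0;0 0 6.85 0 0 0 0' 30; python3 -m inch '0 0 -3.5 0 0 0 0;0 0 -7 0 0 0 0;0 0 -7 0 0 0 0;-1.2 3.5 -7 0 0 0 0;-1.2 7 -7 0 0 0 0;-1.2 7 -7 0 0 0 0;-1.2 7 -7 0 0 0 0;-1.2 7 -7 0 0 0 0'
python3 - <<'E'
from h import *
st();go([417.1,194.5,141]);c=cam('wrist'); save(c,'w5.png'); P=cloud(c); z=P[...,2]; save(c,'w5.png')
for n in('wrist','side','top'):
  c=cam(n);P=cloud(c);z=P[...,2]
  m=(z>135)&(z<178)&(abs(P[...,0]-417)<14)&(abs(P[...,1]-195)<14); print(n,m.sum())
c=cam('side');s=c['img'][250:370,260:400]; cv2.imwrite('pics/s5.png',cv2.resize(s[:,:,::-1],None,fx=4,fy=4))
E
```

```text
time: 34.85
tool_pos: [396.5, 126.4, 72.1]
ee_rot: [0.065, 0.998, 0.0, 0.0]
force: [-0.9, -1.2, 5.2]
width: 17.0
time: 35.65
tool_pos: [416.8, 193.5, 141.3]
ee_rot: [0.065, 0.998, -0.0, -0.001]
force: [-0.6, 0.2, -0.8]
width: 17.6
t 35.65 pos [416.8 193.5 141.3] q [ 0.384  0.11   2.244 -0.     0.789 -1.056] F [-0.65  0.21 -0.77] w 17.6
cm [-0.02  0.1   0.02] jaw dir deg 82.5 toolz [-0.001 -0.001 -1.   ]
wrist 1824
side 0
top 0
```

View pics/w5.png

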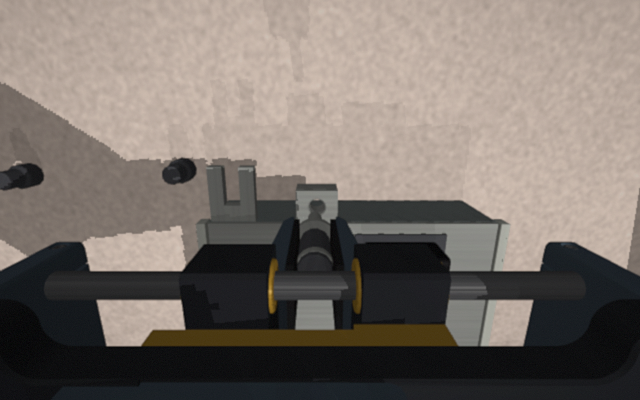

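View pics/s5.png

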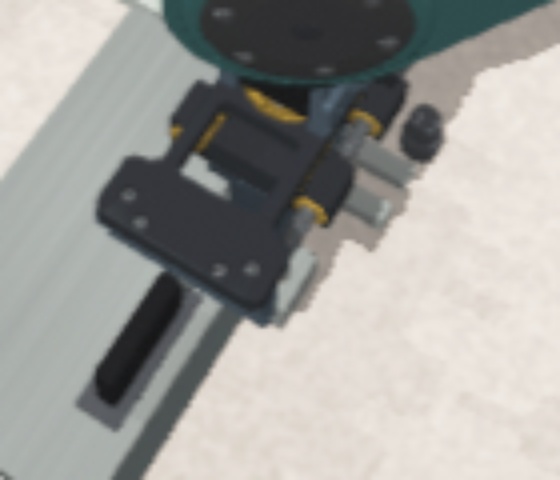

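The pin hangs straight over the bore (317,207). Lower with a 1 mm y correction.

```bash
python3 -m inch '0 0.1 1 0 0 0 0;0 0.1 2 0 0 0 0;0 0.1 2.6 0 0 0 0;0 0.1 2.9 0 0 0 0;0 0.1 2.9 0 0 0 0'; python3 -m inch '0 0 0.4 0 0 0 0;0 0 0.8 0 0 0 0;0 0 1.2 0 0 0 0;0 0 1.2 0 0 0 0'
```

```text
time: 36.4
tool_pos: [417.3, 195.1, 112.3]
ee_rot: [0.065, 0.998, -0.0, -0.001]
force: [0.2, -0.2, 0.4]
width: 17.1
time: 36.8
tool_pos: [417.3, 195.1, 100.4]
ee_rot: [0.065, 0.998, -0.0, -0.0]
force: [-0.4, -0.9, -0.8]
width: 17.3
```

No side force, so it is in the bore. Continue to the seat.

```bash
python3 -m inch '0 0 0.8 0 0 0 0;0 0 1.5 0 0 0 0;0 0 2 0 0 0 0;0 0 2.2 0 0 0 0;0 0 2.2 0 0 0 0'; python3 -m inch '0 0 0.1 0 0 0 0;0 0 0.15 0 0 0 0;0 0 0.15 0 0 0 0;0 0 0.15 0 0 0 3;0 0 0.15 0 0 0 5;0 0 0.15 0 0 0 5;0 0 0.15 0 0 0 5;0 0 -4 0 0 0 6;0 0 -9 0 0 0 6;0 0 -12 0 0 0 6;0 0 -12 0 0 0 6'
python3 - <<'E'
from h import *
st();c=cam('wrist'); save(c,'w6.png'); P=cloud(c); z=P[...,2]
m=(z>104)&(z<118); k,l,s,ce=cv2.connectedComponentsWithStats(m.astype(np.uint8))
for i in range(1,k):
    if s[i,4]>40: q=P[l==i]; print('knob',s[i,4],np.round(ce[i]),cv2.minAreaRect(q[:,:2].astype(np.float32)),np.median(q[:,2]))
E
```

```text
time: 37.3
tool_pos: [417.4, 195.1, 78.5]
ee_rot: [0.065, 0.998, -0.0, -0.0]
force: [-0.6, 0.6, -1.2]
width: 17.1
time: 38.4
tool_pos: [419.7, 196.1, 203.0]
ee_rot: [0.065, 0.998, 0.001, 0.003]
force: [0.0, 0.1, -1.3]
width: 59.5
t 38.4 pos [419.7 196.1 203. ] q [ 0.387  0.007  2.211 -0.     0.917 -1.053] F [ 0.02  0.13 -1.33] w 59.5
knob 368 [313. 195.] ((416.937744140625, 195.8782958984375), (17.737672805786133, 18.92036247253418), 81.8410873413086) 110.21055058462017
```

```bash
python3 -m inch '0 10 -2 0 0 0 6;0 20 -2 0 0 0 6;0 28 -2 0 0 0 6;0 28 -2 0 0 0 6;0 28 -2 0 0 0 6;0 28 -2 0 0 0 6;0 28 -2 0 0 0 6'
python3 - <<'E'
from h import *
st()
for n in('side','top'):
  c=cam(n); save(c,n+'9.png'); P=cloud(c); hsv=cv2.cvtColor(c['img'],cv2.COLOR_RGB2HSV); z=P[...,2]
  for lo,hi,y0,y1 in((50,61,-400,-200),(44,58,-200,60),(95,116,60,330)):
    m=(z>lo)&(z<hi)&(hsv[...,1]<40)&(P[...,0]>390)&(P[...,0]<760)&(P[...,1]<y1)&(P[...,1]>y0)
    k,l,s,ce=cv2.connectedComponentsWithStats(m.astype(np.uint8))
    for i in range(1,k):
      if s[i,4]>50: q=P[l==i]; a=cv2.minAreaRect(q[:,:2].astype(np.float32)); print(n,lo,s[i,4],np.round(ce[i]),np.round(a[0],1),np.round(a[1],1),round(np.percentile(q[:,2],80),1))
E
```

```text
time: 39.15
tool_pos: [453.8, 475.7, 216.8]
ee_rot: [0.064, 0.998, -0.0, -0.001]
force: [-0.9, 0.4, 1.0]
width: 60.1
t 39.15 pos [453.8 475.7 216.8] q [ 0.773  0.311  1.822  0.     1.01  -0.669] F [-0.91  0.42  0.97] w 60.1
side 50 177 [333. 145.] [ 605.  -271.8] [44.3 47. ] 56.4
side 50 128 [357. 150.] [ 536.9 -279.7] [47.5 39.1] 56.7
top 50 319 [405. 198.] [ 605.2 -275.2] [44.3 44.5] 56.5
top 50 328 [407. 229.] [ 532.6 -283.3] [42.4 43.6] 56.8
top 50 335 [409. 254.] [ 475.4 -290.5] [42.8 44. ] 56.9
top 95 154 [161. 234.] [460.9 257.3] [58.8 11.9] 103.7
top 95 74 [186. 257.] [417.1 192.8] [17.6 17.3] 111.1
```

View pics/top9.png

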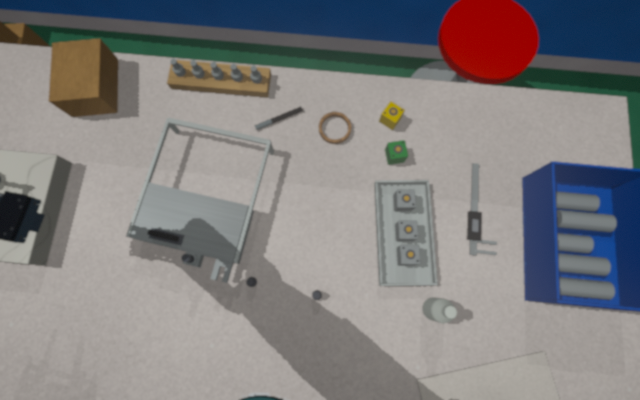

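The final top view shows the pin at (187,257) and the handle at (161,234), both within 1 mm of their start readings. Three blocks lie flat in the tray and the bystanders have not moved. The arm is clear, so I'm handing in.

```bash
python3 -c "
from cell import r
print(r.sign_off())"
```

```text
the job is handed in; nothing more can be done
None
```

The job is done and handed in at about 39 s on the robot's clock, well inside the 208 s limit. I hung the pin in the notch, slid the cover open and sorted four blocks. Then I shut the cover and dropped the pin back in its bore. No verdict was reported.

**Weights:** one block read about 2.9 N (around 290 g) and went into the quarantine box. The other three read about 6.4, 7.0 and 5.75 N and went side by side into the tray. The 5.75 N one is nearest the limit, but the reading varies by only about 0.5 N and the tray accepts anything over 4.2 N.

**Last checks:**
- **Cover and pin:** the handle and pin read within 1 mm of their starting positions. The knob top was about 110 mm up, which is its home height.
- **Blocks:** the three tray blocks lay flat and separate, tops at the expected 55 mm or so. The box block was last seen flat on the floor, just before the cover was shut over it.
- **Bystanders:** they looked unmoved in the final top view; I did not measure them again.
- **Disagreement:** the top and side cameras differ by about 3 mm in y. I used values in between, and the grips confirmed them.

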